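Draw the telescoping bottle brush out to its second stop

TASK

The clear bottle with the yellow cap is to be scrubbed to its bottom, so I need the bottle brush at its full length. With its head still standing in the pot, squeeze in the red button on the handle and, keeping it squeezed, pull the handle up past the first stop to the second stop; then lift the brush out, leaving the pot standing where it is, and hold it upright with its head a few centimetres above the draining tray. Finish while still holding it there fully extended, and leave the other things alone.

Things in the scene. Friction and masses are not known exactly. Their poses are not given: they have to be found in the camera images.
- brush_grip (a point): centre of the squeezable grip at the top of the brush's white handle, 25 mm below its top. The grip is an upright rounded block 50 mm tall, 30 mm deep along this point's x axis and 24 mm wide along its y axis; z points up the handle. It has a blue top. The handle below it is a slim tube. As found, this point is 153 mm above the foot of the brush; each mm the handle is drawn out adds one
- button_face (a point): centre of the outer face of the red release button (13 mm wide, 20 mm tall), on the grip's -x face at the height of brush_grip. It stands 3.6 mm proud, so the grip is 34 mm across button and back; pinched between two fingers along the grip's x axis it goes in flush (about 3 N to start, 6 N when flush) and frees the handle. A pinch across the 24 mm sides does not press it and the handle stays locked
- brush: the telescoping bottle brush standing upright in the pot: white bristle head 32 mm in diameter and 50 mm tall, steel rod 12 mm in diameter and the sliding handle, 230 g in all; 179 mm tall collapsed, 259 mm at the second stop. Origin at the foot of the head, on the axis; z points up to the handle, x as for brush_grip
- brush_foot (a point): the lowest point of the bristle head, on the brush's axis
- brush_handle (a joint): how far the handle is drawn out of the rod, m: 0 collapsed (as found), 0.040 first stop, 0.080 second stop and end of travel. While the button is in, it slides with 0.3 N and passes the first stop; with the button out, a catch locks it at each stop (between stops it rubs on the rod and stays). The head and rod (170 g) stay in the pot by their weight while the handle is pulled
- brush_button (a joint): travel of the red button, m: 0 out, 0.0036 flush with the grip; the handle is free from about 0.003
- pot: blue glazed brush pot, loose, 700 g: round tube 51 mm in outer diameter on a disc foot 92 mm in diameter; well 38 mm in diameter, its floor 10 mm and its rim 65 mm above the worktop. Origin at the centre of its underside
- pot_mouth (a point): centre of the pot's rim, 65 mm above its underside
- tray_middle (a point): middle of the grey ribbed draining tray, fixed, on its upper face 7 mm above the worktop. The tray is 150 mm along this point's x axis and 190 mm along its y axis, its rounded lip 12 mm high
- washing_up_liquid: bystander: bottle of yellow washing-up liquid with an orange cap, 226 mm tall, origin at its underside
- tall_bottle: bystander: clear bottle with a yellow cap, 65 mm in diameter and 218 mm tall, the one to be scrubbed later; origin at its underside
- mug: bystander: white mug with a green band, 94 mm tall; origin at its underside
- kettle: steel and black jug kettle on its base, stays where it is: top 290 mm above the worktop, 156 mm in diameter with a handle to the right; stands to the right of the work, so come over it or round it. Origin at its underside, 20 mm above the worktop
- oil_bottle: tall oil bottle with a green cap, stays where it is: 271 mm tall, origin at its underside
- filter_jug: blue-grey filter jug with a white lid, stays where it is: 282 mm tall, about 250 mm long with its handle, origin at its underside
- mini_bucket: clear snack bucket with a white lid, stays where it is: 138 mm tall, 160 mm in diameter, origin at its underside
Mind the look-alikes: they are no part of the job. There is more than one size of the brush; the one meant has the size given above.

How it is judged:
By the outcome, as a careful person would: the job done as asked, in the order asked, and still so for the second after the job is handed in, while the arm keeps its last pose, push and grip.
It also fails if it takes over 40 s, if anything falls off the work surface, if the arm or the gripper's body presses on something with over 40 N, if the wrist force passes 120 N, or if a joint passes its speed limit or range.

ROBOT

A 6-joint arm with a two-finger parallel gripper is mounted at the origin on a cart in front of the work surface, level with it; the furniture and walls round the work are solid. World frame = base frame: x ahead of the robot, y to its left, z up, the work surface at z = 0. Lengths are in mm, angles in rad, forces in N, time in s.
With the tool pointing down it reaches from about 375 to 750 mm from the base axis. Payload 9 kg.
Tool frame: the origin (TCP) lies at the very end of the fingers, on their centre line; the grasp point (between the pads) lies 19 mm behind it; z points along the fingers, y is the line along which they close (so a half turn about z gives the same grasp; the last joint's range is limited). The gripper opens to 85 mm and grips with 20 to 120 N. Pads are 22 mm wide; open, the fingers measure 114 mm over their backs; the gripper's body (76 mm by 85 mm) begins 54 mm behind the grasp point. The pads swing forward as they close: fully open they stand 13 mm farther back than shut.
Start: joints at [1.051, 0.104, 0.097, 1.564, 0, 1.353], TCP at [178.348, 572.912, 231.331] pointing down, gripper open.
Joint ranges: [-2.99, 2.99], [-0.84, 1.86], [-1.1, 1.16], [-1.84, 2.11], [-1.51, 1.56], [-3.14, 3.14]. Speed limits (rad/s): [2.22, 2.22, 2.57, 3.14, 3.14, 3.14].

INTERFACE

Orientations are given as a rotation vector (axis times angle).
In Python, from station import bot gives the robot as it stands.
- The arm moves only by the tool drive_tool, never from a script. Its argument "motion" is a list of rows, each a list of 4 numbers: the shift along the world's x, y, z as a fraction of full scale, then the turn about the world's z as a fraction of full scale. A call has 1 to 20 rows; each row shifts and turns the commanded pose from where the row before left it; what a row does not reach is not made up. Full scale, the value 1, is 60 mm for a shift and 0.15 rad for a turn. A row lasts 1/8 s, in which the tool goes at most 62.5 mm and 10.7 degrees, less where a joint would pass 70% of its speed; a pose out of reach is approached as far as the arm can. A call with a number of a shift or a turn outside -1 to 1 is refused whole. A call with a gripper value outside its range is refused whole. "hand" is the opening, from -1 (shut) to 1 (fully open), set as the call begins (left out, the last holds). The fingers move at their own pace and stop on an object; "grip_force" is the grip in N (left out, the last holds). Time passes only in rows, so rows that do not move let the fingers close. It gives the time, the measured TCP pose, the force, the opening and the grip force at its end, in the units of the state.
- bot.observe(): the state, without advancing time (a new reading comes with each control period).
- bot.snapshot(name): name is "side" or "top" or "wrist"; returns the picture (480x640x3 uint8, red, green, blue); there is no depth.
- bot.get_calibration(name): a dict with "fovy" (degrees; the focal length in pixels is half the picture's height over the tangent of half this angle, whatever the lens; pixels are square), "cx", "cy" (the principal point, pixels), "extrinsics" (4x4, takes a point from world to camera coordinates). Camera axes: x right, y down, z forward; pixel columns grow to the right and rows downward; lengths in mm; the calibration is good to about 2 mm. A picture is of the moment at which its call begins: read the wrist's pose just before it. get_calibration takes no time and is no camera call; for the wrist camera it gives the pose at the moment of the call.
- bot.hand_in(): hands the job in; it is judged then, once.
Trained networks look in the newest picture that a camera, given by its name, has taken for a name from the list of things; names that differ only in an ending like _2 or _b are one class to them, and where a whole thing is asked for, a point or a joint stands for the part that bears it (a point fixed in the world has none). Each returns a list of dicts, best first, with "score" (0 to 1); they miss things now and then, are a little off and sometimes report something else, mostly with a low value. They report only what shows in the picture. A call takes as long as a camera call. They do not tell look-alikes from the thing itself.
- bot.find_in(camera, query): "position" ([x, y, z] in mm, in the coordinates of the camera as it stood for that picture, good to about 4 mm: the middle of the surface that is visible of it).
- bot.silhouettes(camera, query): "mask" (480x640 bool, what is visible of it).
- bot.tip_of(camera, query): "position" ([x, y, z] in mm, in the coordinates of the camera as it stood for that picture, good to about 4 mm: a listed point, or the origin of a listed thing).
The state is a dict: "time": time; "qpos": joint angles; "qvel": joint speeds; "joint_efforts": joint torques, N m; "tcp_pos": TCP position; "ee_rot": TCP orientation; "force": force on the tool from outside, world axes, zero at the start; "wrist_torque": the same for the moment, N m; "opening": opening from 0.0 (shut) to 1.0 (fully open); "grip_force": force on a finger pad.
Only numpy, scipy, OpenCV 4.12 (cv2) and the standard library are available. Lean on these libraries where they do the work, as an engineer would, in place of code of your own. Each camera call takes 0.05 s, during which the arm holds its last target. There are 200 camera calls.

## Working session

There is one attempt and no reset: what is moved stays moved. The work goes in short steps, Python scripts to look and compute and a tool call to move; the robot and the scene stay as the last step left them, time stands still between calls to the robot, and variables do not carry over. Pictures are saved under pics/ and viewed, at most 10 in all, crops included, and the job is handed in when it is done.

Besides the shell and the picture viewer there is one more tool, called after "Request:" by a JSON object that holds its "api" and its "payload", one argument or row to a line. drive_tool: Moves the arm, as the interface text tells. Shift numbers are shares of 60 mm and turn numbers shares of 0.15 rad, none past 1 either way. Its arguments: {"type":"object","properties":{"motion":{"type":"array","items":{"type":"array","items":{"type":"number"}}},"hand":{"type":"number"},"grip_force":{"type":"number"}},"required":["motion"]}

```bash
mkdir -p pics
cat > h.py <<'E'
from station import bot
import numpy as np, cv2
def snap(c,fn=None):
    cal=bot.get_calibration(c); im=bot.snapshot(c)
    if fn: cv2.imwrite('pics/'+fn,im[:,:,::-1])
    return im,cal
def w(cal,p):
    E=np.array(cal['extrinsics']); return E[:3,:3].T@(np.array(p)-E[:3,3])
def px(cal,P):
    E=np.array(cal['extrinsics']); q=E[:3,:3]@np.array(P)+E[:3,3]
    f=240/np.tan(np.radians(cal['fovy'])/2); return cal['cx']+f*q[0]/q[2],cal['cy']+f*q[1]/q[2]
E
python3 - <<'E'
from h import *
for c in('side','top'):
    im,cal=snap(c,c+'0.png')
    for q in('brush_grip','button_face','brush_foot','pot_mouth','tray_middle','tall_bottle','washing_up_liquid','mug','kettle','oil_bottle'):
        for r in bot.tip_of(c,q)[:3]:
            P=w(cal,r['position']); print(c,q,round(r['score'],2),P.round(),np.round(px(cal,P)))
s=bot.observe();print(s['time'],s['ee_rot'],s['force'],s['opening'])
E
```

```text
side brush_grip 0.65 [459. 337. 163.] [243. 203.]
side brush_grip 0.57 [468. 475. 213.] [225. 169.]
side button_face 0.59 [ 555. -104.   20.] [354. 317.]
side button_face 0.53 [442. 332. 160.] [238. 207.]
side button_face 0.49 [457. 452. 217.] [225. 172.]
side brush_foot 0.75 [455. 342.  15.] [243. 247.]
side brush_foot 0.72 [471. 477.   1.] [231. 230.]
side pot_mouth 0.64 [458. 335.  70.] [244. 232.]
side tray_middle 0.81 [439. 124.   6.] [272. 288.]
side tall_bottle 0.61 [460. 333. 162.] [244. 204.]
side washing_up_liquid 0.69 [456. 339.  13.] [244. 248.]
side washing_up_liquid 0.63 [ 517. -274.   -0.] [382. 371.]
side kettle 0.97 [ 557. -103.   18.] [355. 317.]
side kettle 0.58 [ 571. -328.    5.] [417. 375.]
side oil_bottle 0.95 [ 569. -324.    0.] [415. 376.]
side oil_bottle 0.32 [ 514. -273.    1.] [381. 371.]
top brush_grip 0.81 [460. 477. 210.] [204. 339.]
top brush_grip 0.67 [459. 338. 164.] [256. 312.]
top button_face 0.52 [457. 462. 213.] [210. 337.]
top brush_foot 0.68 [464. 479.   4.] [220. 338.]
top brush_foot 0.54 [460. 336.   8.] [263. 314.]
top pot_mouth 0.6 [452. 339.  65.] [261. 316.]
top tray_middle 0.67 [440. 128.  13.] [326. 286.]
top tray_middle 0.38 [722. 324.   2.] [227. 238.]
top tall_bottle 0.62 [682. 160.   0.] [279. 224.]
top washing_up_liquid 0.89 [ 512. -281.    2.] [427. 202.]
top washing_up_liquid 0.66 [679. 157.   1.] [281. 224.]
top mug 0.7 [664.  55.  -1.] [311. 213.]
top kettle 0.68 [668.  55.   0.] [311. 212.]
top kettle 0.59 [556. -97.  16.] [371. 217.]
top kettle 0.24 [627. 496.   3.] [190. 293.]
top oil_bottle 0.85 [ 570. -325.    2.] [429. 181.]
1.1 [4.72288344e-01 3.10585130e+00 8.21936046e-05] [ 0.04245884 -1.12308402 -0.42544503] 1.0009273662422808
```

View pics/side0.png

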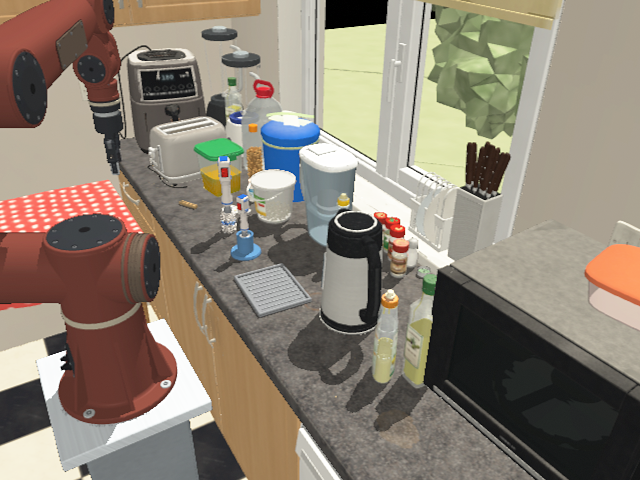

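View pics/top0.png

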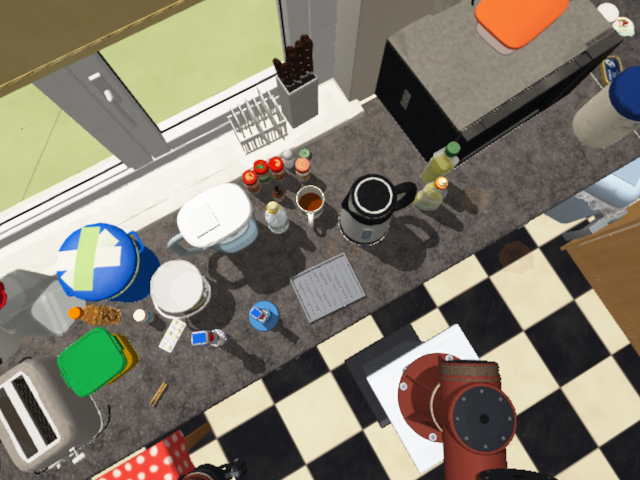

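Run:
```python
import cv2,numpy as np
a=cv2.imread('pics/top0.png')[290:350,190:300];b=cv2.imread('pics/side0.png')[150:270,200:270]
cv2.imwrite('pics/c1.png',np.hstack([cv2.resize(a,(495,270),interpolation=2),cv2.resize(b,(158,270),interpolation=2)]))
```

```text
(no output)
```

View pics/c1.png

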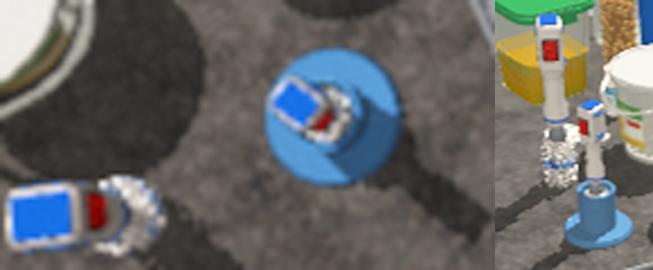

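Request:
{"api": "drive_tool", "payload": {
  "motion": [
    [0, 0, 1, 0],
    [0, 0, 1, 0],
    [0.5, -0.5, 0.5, 0],
    [1, -0.8, 0, 0],
    [1, -0.8, 0, 0],
    [1, -0.8, 0, 0],
    [0, 0, 0, 0],
    [0, 0, 0, 0]
  ]
}}

```text
time: 2.1
tcp_pos: [354.7, 425.8, 381.5]
ee_rot: [-0.473, -3.106, -0.0]
force: [-0.3, 0.5, 0.4]
opening: 1.002
grip_force: 0.0
```

The things that could be mistaken are the small brush in the blue pot (top 260,314) and a larger free-standing brush (top 208,338). The small one fits: it is in the pot, with its grip at z≈163. Its red button faces lower right in the top view. Next I'll take a wrist view for the yaw.

Run:
```python
from h import *
s=bot.observe();print(s['tcp_pos'],s['qpos'])
im,cal=snap('wrist','w1.png')
print(np.array(cal['extrinsics']).round(2), px(cal,[459,337,188]))
for q in('brush_grip','button_face','brush_foot','pot_mouth'):
    for r in bot.tip_of('wrist',q)[:3]:
        P=w(cal,r['position']); print(q,round(r['score'],2),P.round(),np.round(px(cal,P)))
```

```text
[354.71489942 425.76062537 381.45319964] [6.39942629e-01 6.01381704e-02 3.30083624e-01 1.84062149e+00
 3.21728790e-04 9.42514543e-01]
[[ 3.0000e-01  9.5000e-01  0.0000e+00 -5.1243e+02]
 [ 9.0000e-01 -2.8000e-01  3.2000e-01 -2.9137e+02]
 [ 3.1000e-01 -1.0000e-01 -9.5000e-01  4.5512e+02]
 [ 0.0000e+00  0.0000e+00  0.0000e+00  1.0000e+00]] (np.float64(273.00356726461087), np.float64(321.4745948674403))
brush_grip 0.92 [453. 333. 168.] [270. 309.]
brush_grip 0.6 [466. 478. 213.] [403. 304.]
brush_grip 0.27 [437. 122.   7.] [161. 285.]
button_face 0.62 [457. 453. 214.] [376. 304.]
button_face 0.46 [439. 327. 164.] [262. 298.]
brush_foot 0.93 [465. 475.  -3.] [370. 239.]
brush_foot 0.85 [456. 335.   8.] [286. 260.]
pot_mouth 0.97 [458. 334.  66.] [282. 276.]
```

View pics/w1.png

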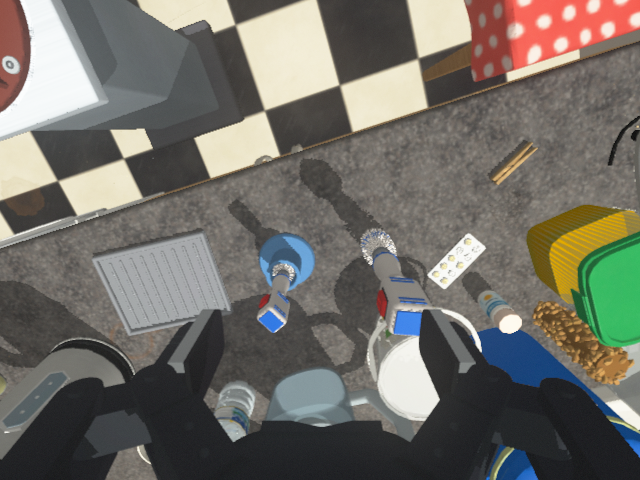

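```bash
cat >> h.py <<'E'
def cap(im,cal,c0,z,r=30):
    b=im.astype(int); m=((b[:,:,2]>150)&(b[:,:,2]-b[:,:,0]>100)&(b[:,:,2]-b[:,:,1]>60)).astype(np.uint8)
    k=np.zeros_like(m); x,y=map(int,c0); k[y-r:y+r,x-r:x+r]=1; m*=k
    n,l,s,_=cv2.connectedComponentsWithStats(m); j=1+np.argmax(s[1:,4])
    v,u=np.nonzero(l==j); return plane(cal,u,v,z)
def plane(cal,u,v,z):
    f=240/np.tan(np.radians(cal['fovy'])/2); E=np.array(cal['extrinsics']); R=E[:3,:3]; C=-R.T@E[:3,3]
    d=np.stack([(u-cal['cx'])/f,(v-cal['cy'])/f,np.ones(len(u))],1)@R
    return (C+d*((z-C[2])/d[:,2])[:,None])[:,:2]
def rect(im,cal,c0,z,r=30):
    p=cap(im,cal,c0,z,r); R=cv2.minAreaRect(p.astype(np.float32)); bx=cv2.boxPoints(R)
    print(len(p),'centre',np.round(R[0],1)); 
    for i in range(2):
        e=bx[i+1]-bx[i]; print(' side',np.linalg.norm(e).round(1),'dir deg',np.degrees(np.arctan2(e[1],e[0])).round(1))
E
python3 - <<'E'
from h import *
im=cv2.imread('pics/w1.png')[:,:,::-1]; rect(im,bot.get_calibration('wrist'),(272,320),188)
im=cv2.imread('pics/top0.png')[:,:,::-1]; rect(im,bot.get_calibration('top'),(257,314),188,15)
E
```

```text
271 centre [457.4 335.6]
 side 17.5 dir deg -62.6
 side 22.7 dir deg 27.4
53 centre [456.8 336.3]
 side 15.9 dir deg -65.9
 side 22.2 dir deg 24.1
```

Request:
{"api": "drive_tool", "payload": {
  "motion": [
    [0.4, -0.3, -0.2, -1],
    [0.4, -0.3, -0.2, -1],
    [0.4, -0.3, -0.2, -1],
    [0.3, -0.3, -0.2, -1],
    [0.2, -0.3, -0.2, -1],
    [0, 0, 0, -0.4],
    [0, 0, 0, 0],
    [0, 0, 0, 0]
  ]
}}

```text
time: 3.35
tcp_pos: [456.5, 336.3, 321.6]
ee_rot: [1.654, 2.67, 0.001]
force: [0.2, 0.2, -0.2]
opening: 0.999
grip_force: 0.0
```

```bash
cat > look.py <<'E'
from h import *
import sys
s=bot.observe();print(s['time'],s['tcp_pos'].round(1) if hasattr(s['tcp_pos'],'round') else s['tcp_pos'],s['ee_rot'],np.round(s['qpos'],2))
from scipy.spatial.transform import Rotation as R
y=R.from_rotvec(s['ee_rot']).as_matrix()[:,1];print('tool y deg',np.degrees(np.arctan2(y[1],y[0])))
im,cal=snap('wrist',sys.argv[1])
print(px(cal,[457,336,188]))
try: rect(im,cal,px(cal,[457,336,188]),188,60)
except Exception as e: print(e)
for q in('brush_grip','button_face','brush_foot','pot_mouth'):
    for r in bot.tip_of('wrist',q)[:3]:
        P=w(cal,r['position']); print(q,round(r['score'],2),P.round(),np.round(px(cal,P)))
E
python3 look.py w2.png
```

```text
3.35 [456.5 336.3 321.6] [1.65449023e+00 2.67027398e+00 6.11775786e-04] [ 0.4   0.04  0.2   1.73 -0.    1.51]
tool y deg 26.43564799994856
(np.float64(320.5380374667216), np.float64(229.79078993418105))
531 centre [457.6 334.5]
 side 16.7 dir deg -63.6
 side 22.8 dir deg 26.4
brush_grip 0.87 [466. 482. 212.] [433.  55.]
brush_grip 0.65 [454. 335. 169.] [318. 223.]
button_face 0.76 [456. 453. 216.] [397.  90.]
button_face 0.54 [439. 329. 163.] [299. 220.]
brush_foot 0.85 [456. 335.  10.] [320. 192.]
brush_foot 0.74 [464. 475.  -1.] [376.  93.]
pot_mouth 0.82 [458. 332.  65.] [320. 203.]
pot_mouth 0.72 [719. 333.  -1.] [479. 271.]
```

View pics/w2.png

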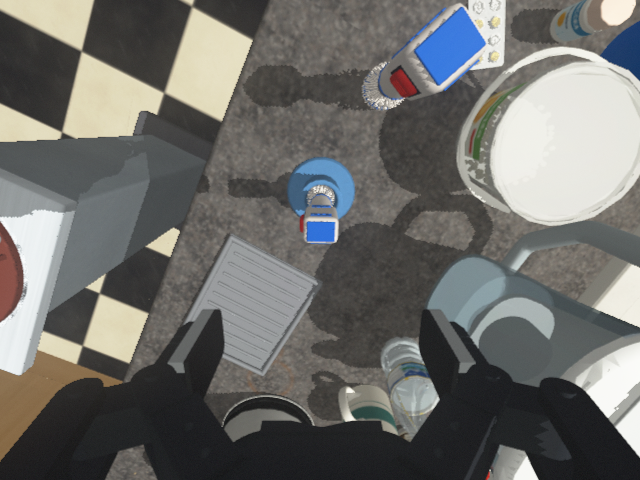

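Run:
```python
from h import *
c=bot.get_calibration('top')
for z in(0,140,250,282): print(z,plane(c,np.array([168,178,190,222,252]),np.array([243,232,243,250,235]),z).round().tolist())
c=bot.get_calibration('wrist');print(plane(c,np.array([430,435,515,560]),np.array([290,262,250,220]),270).round().tolist())
```

```text
0 [[800.0, 489.0], [816.0, 447.0], [766.0, 430.0], [697.0, 354.0], [693.0, 251.0]]
140 [[753.0, 463.0], [768.0, 424.0], [723.0, 409.0], [660.0, 340.0], [657.0, 247.0]]
250 [[716.0, 442.0], [730.0, 407.0], [688.0, 393.0], [632.0, 330.0], [628.0, 245.0]]
282 [[706.0, 436.0], [719.0, 402.0], [679.0, 388.0], [623.0, 327.0], [620.0, 244.0]]
[[525.0, 353.0], [518.0, 370.0], [557.0, 398.0], [569.0, 425.0]]
```

Request:
{"api": "drive_tool", "payload": {
  "motion": [
    [0.02, -0.02, -0.7, 0],
    [0, 0, -0.7, 0],
    [0, 0, -0.7, 0],
    [0, 0, -0.5, 0],
    [0, 0, -0.35, 0],
    [0, 0, 0, 0],
    [0, 0, 0, 0]
  ]
}}

```text
time: 4.47
tcp_pos: [458.4, 334.8, 145.5]
ee_rot: [1.657, 2.668, 0.002]
force: [0.0, 0.1, -1.1]
opening: 1.0
grip_force: 0.0
```

Request:
{"api": "drive_tool", "payload": {
  "motion": [
    [0, 0, 0, 0],
    [0, 0, 0, 0],
    [0, 0, 0, 0],
    [0, 0, 0, 0],
    [0, 0, 0, 0],
    [0, 0, 0, 0],
    [0, 0, 0, 0],
    [0, 0, 0, 0]
  ],
  "hand": -1,
  "grip_force": 35
}}

```text
time: 5.48
tcp_pos: [458.0, 334.6, 144.8]
ee_rot: [1.658, 2.668, 0.0]
force: [-2.2, -1.1, 5.9]
opening: 0.345
grip_force: 38.6
```

Run:
```python
from h import *
s=bot.observe();print(s['time'],s['tcp_pos'],s['opening'],s['grip_force'],s['force'])
a,cal=snap('side');b,c2=snap('top')
for c,k in(('side',cal),('top',c2)):
  for q in('pot_mouth','brush_grip'):
    for r in bot.tip_of(c,q)[:2]: print(c,q,round(r['score'],2),w(k,r['position']).round())
A=cv2.resize(a[140:270,190:310],(480,520),interpolation=2);cv2.imwrite('pics/c2.png',A[:,:,::-1])
```

```text
5.475 [457.98049686 334.56026652 144.79744099] 0.34513914163946147 38.58984366059303 [-2.23583773 -1.05126555  5.86793451]
side pot_mouth 0.76 [460. 332.  69.]
side brush_grip 0.95 [464. 474. 211.]
side brush_grip 0.64 [461. 333. 167.]
top pot_mouth 0.52 [627. 500.   6.]
top brush_grip 0.69 [462. 479. 213.]
```

View pics/c2.png

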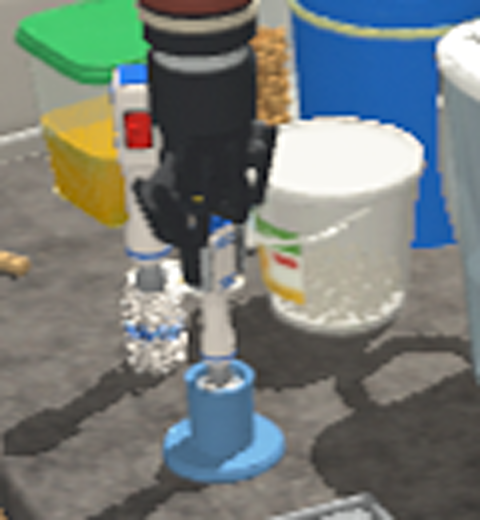

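The crop shows the fingers on the grip, with the pot upright at (222,430). An opening of 0.345 (29 mm) means the button is flush. Now I'll pull.

Request:
{"api": "drive_tool", "payload": {
  "motion": [
    [0, 0, 0.1, 0],
    [0, 0, 0.15, 0],
    [0, 0, 0.2, 0],
    [0, 0, 0.2, 0],
    [0, 0, 0.2, 0],
    [0, 0, 0.2, 0],
    [0, 0, 0.15, 0],
    [0, 0, 0, 0],
    [0, 0, 0, 0]
  ]
}}

```text
time: 6.9
tcp_pos: [458.2, 334.7, 216.1]
ee_rot: [1.658, 2.668, 0.001]
force: [0.4, 0.9, -0.1]
opening: 0.347
grip_force: 37.7
```

```bash
cat > chk.py <<'E'
from h import *
import sys
s=bot.observe();print(s['time'],s['tcp_pos'],s['opening'],s['grip_force'],s['force'],s['wrist_torque'])
a,cal=snap('side')
for q in('pot_mouth','brush_grip','brush_foot','pot','tray_middle'):
    for r in bot.tip_of('side',q)[:2]: print(q,round(r['score'],2),w(cal,r['position']).round())
x0,y0,x1,y1=map(int,sys.argv[2:6])
A=cv2.resize(a[y0:y1,x0:x1],None,fx=4,fy=4,interpolation=2);cv2.imwrite('pics/'+sys.argv[1],A[:,:,::-1])
E
python3 chk.py c3.png 190 130 310 270
```

```text
6.9 [458.15205275 334.72387839 216.12191154] 0.34729548727654347 37.74951718747616 [ 0.43365412  0.9439784  -0.12276583] [ 0.2090901  -0.40665559  0.02635483]
pot_mouth 0.69 [459. 333.  68.]
pot_mouth 0.32 [456. 335.  -0.]
brush_grip 0.79 [465. 475. 209.]
brush_foot 0.91 [466. 478.   2.]
pot 0.87 [454. 334.   6.]
tray_middle 0.71 [439. 125.  11.]
```

View pics/c3.png

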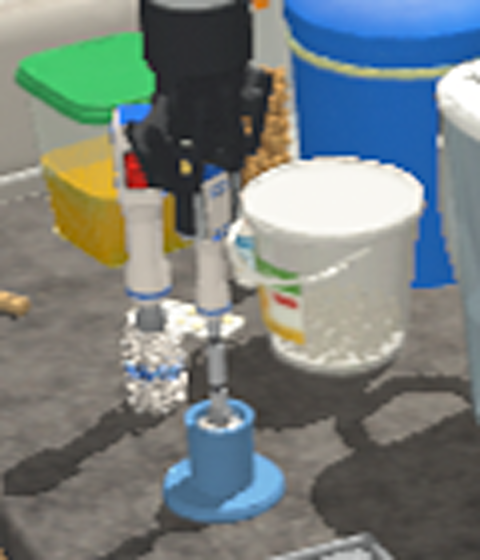

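The rod is drawn out, the head is still in the pot and the pot hasn't moved (pot mouth at 220,410 in the crop). I'll go slowly to the second stop.

Request:
{"api": "drive_tool", "payload": {
  "motion": [
    [0, 0, 0.06, 0],
    [0, 0, 0.06, 0],
    [0, 0, 0.06, 0],
    [0, 0, 0.06, 0],
    [0, 0, 0, 0],
    [0, 0, 0, 0]
  ]
}}

```text
time: 7.95
tcp_pos: [457.9, 334.5, 230.5]
ee_rot: [-1.658, -2.668, 0.0]
force: [-0.2, -0.5, -3.0]
opening: 0.346
grip_force: 37.6
```

Request:
{"api": "drive_tool", "payload": {
  "motion": [
    [0, 0, 0.15, 0],
    [0, 0, 0.2, 0],
    [0, 0, 0.2, 0],
    [0, 0, 0.25, 0],
    [0, 0, 0.25, 0],
    [0, 0, 0.25, 0],
    [0, 0, 0.15, 0],
    [0, 0, 0.0, 0],
    [0, 0, 0, 0]
  ]
}}

```text
time: 9.07
tcp_pos: [457.8, 334.5, 317.1]
ee_rot: [-1.658, -2.668, 0.001]
force: [0.0, 0.1, -3.4]
opening: 0.35
grip_force: 37.6
```

```bash
python3 chk.py c4.png 190 130 310 270
```

```text
9.075 [457.83273302 334.53713017 317.1118371 ] 0.3498498173564425 37.60025806725025 [ 0.03036465  0.07590168 -3.43934805] [ 0.01911698  0.00113836 -0.02745861]
pot_mouth 0.65 [460. 335.  70.]
brush_grip 0.5 [458. 335. 336.]
brush_foot 0.83 [469. 478.   4.]
brush_foot 0.69 [456. 339. 104.]
tray_middle 0.8 [437. 127.  11.]
```

View pics/c4.png

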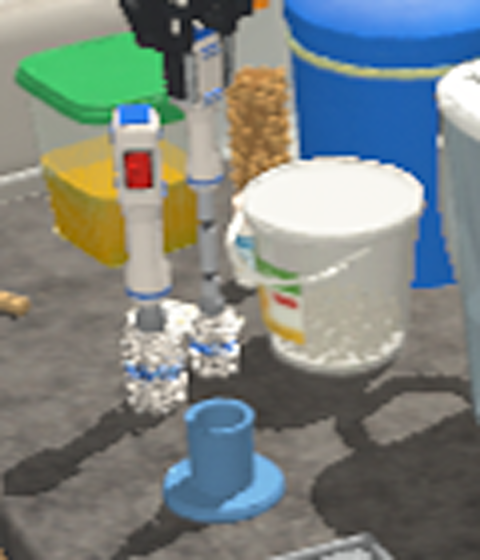

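The brush is out with its head at (213,355), and the pot is standing unmoved at (222,450). Next I'll carry it over the tray.

Request:
{"api": "drive_tool", "payload": {
  "motion": [
    [-0.02, -0.15, 0, 0],
    [-0.04, -0.35, 0, 0],
    [-0.04, -0.5, 0, 0],
    [-0.05, -0.5, 0, 0],
    [-0.05, -0.5, 0, 0],
    [-0.05, -0.5, 0, 0],
    [-0.04, -0.45, 0, 0],
    [-0.02, -0.3, 0, 0],
    [0, -0.15, 0, 0],
    [0, -0.06, -0.15, 0],
    [0, 0, -0.25, 0],
    [0, 0, -0.25, 0],
    [0, 0, -0.2, 0],
    [0, 0, -0.1, 0],
    [0, 0, 0, 0],
    [0, 0, 0, 0],
    [0, 0, 0, 0]
  ]
}}

```text
time: 11.5
tcp_pos: [439.6, 127.0, 261.2]
ee_rot: [1.657, 2.668, 0.001]
force: [0.6, 0.0, -2.6]
opening: 0.348
grip_force: 37.6
```

```bash
python3 chk.py c5.png 200 130 350 270
```

```text
11.5 [439.60296466 126.98519673 261.22499369] 0.34768426478071995 37.584592178463936 [ 0.63735397  0.0432597  -2.63590082] [-0.02999492 -0.0181957  -0.01370529]
pot_mouth 0.6 [458. 336.  67.]
pot_mouth 0.37 [440. 128. 275.]
brush_grip 0.78 [441. 127. 278.]
brush_grip 0.62 [467. 477. 210.]
brush_foot 0.58 [470. 479.  -1.]
brush_foot 0.57 [439. 131.  48.]
pot 0.97 [458. 334.   3.]
```

View pics/c5.png

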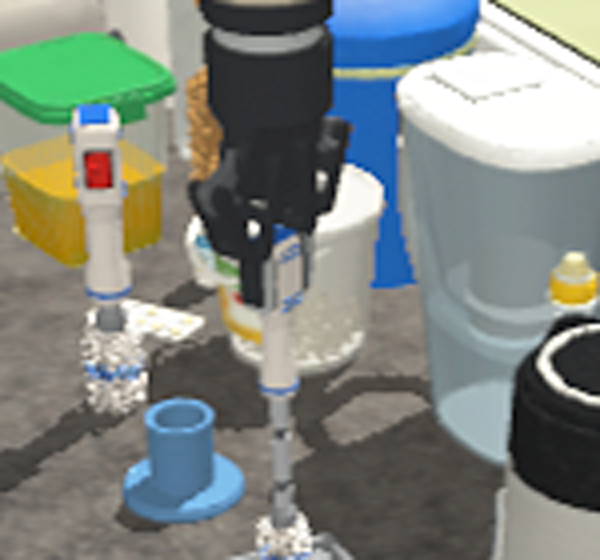

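The brush hangs upright over the tray at full length. The foot is at z≈48, about 4 cm above the tray, and the pot is in its place.

```bash
python3 -c "
from station import bot
print(bot.hand_in())"
```

```text
the job is handed in; nothing more can be done
None
```

The job is handed in: the brush is out to the second stop and held upright about 4 cm above the draining tray, the button still squeezed, the pot where it was, and nothing else touched.

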